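# Halve the trapped air in the gas-law apparatus and hold it

### The job

On the gas-law apparatus, first close the vent valve while the plunger is still fully up: swing its lever round to the stop, square across the pipe. Then push the plunger straight down by its knob until the air is squeezed to half its volume (lower edge of the black seal at the long middle mark of the scale, 30 mm down) and keep it there for the class to read the gauge: finish while still holding it, do not let go. Leave the things standing and lying round the apparatus where they are.

Things in the scene. Friction and masses are not known exactly. Their poses are not given: they have to be found in the camera images.
- apparatus: Gas-law apparatus, fixed to the table: plywood base 130 (x) by 300 (y) mm, 24 mm high. Origin: on the table, under the middle of the base and under the upright clear syringe; z up. A brass pipe runs along y, 50 mm up, from the round pressure gauge (63 mm, y = -105 mm, top at 138 mm, dial to +x) to the vent valve (y = +85 mm; its lever turns on top).
- scale_mid (a point): The long middle mark of the white scale strip beside the syringe (marks 6 mm apart), 116 mm above the table: half volume. The syringe's clear barrel is 22 mm across, its top 177 mm above the table; the 16 mm square column that holds it, 46 mm to the gauge's side, is 179 mm high. Fixed.
- plunger (a joint): Travel of the plunger in m: 0 fully up (air at full volume, 60 mm of air in the syringe), 0.030 = half volume (seal's lower edge at the long middle mark), 0.046 lower stop. It moves straight down. The trapped air pushes back like a spring: about 2 N at the start, 0.6 N more for every mm, about 19 N at 0.030; let go, it comes up again.
- knob_top (a point): Centre of the top face of the plunger's black round knob, which is 46 mm across, 16 mm thick and practically flat on top; 240 mm above the table when the plunger is up, 210 mm at half volume. Below the knob is an 8 mm steel rod.
- vent_lever (a joint): Angle of the vent valve's lever in rad: 0 fully open (lever along the pipe, pointing to the apparatus's +y, away from the syringe), 1.571 fully closed, at its stop (lever square across the pipe, pointing to the apparatus's +x). It closes clockwise seen from above, needs about 0.12 N m (2 N at the grip) and stays where it is left.
- lever_grip (a point): Middle of the lever's black sleeve, 60 mm out from the lever's turning axis, 74 mm above the table. The sleeve is 16 mm wide, 9 mm thick and reaches from 32 to 84 mm from that axis; its own y axis points out along the lever. The space beside it is free down to the base (24 mm above the table).
- valve_axis (a point): Turning axis of the vent lever (vertical), at the lever's height, 74 mm above the table; fixed.
- beaker: Bystander: glass beaker, 68 mm across, 85 mm high, standing beyond the apparatus near the gauge; origin at the centre of its underside.
- tube_a: Bystander: capped sample tube standing upright beside the gauge end of the apparatus, 34 mm across the cap, 112 mm high; origin at the centre of its underside.
- tube_b: Bystander: a second such tube, standing next to the first; origin at the centre of its underside.
- stopwatch: Bystander: flat digital stopwatch, 56 mm across, 14 mm thick, lying beyond the apparatus; origin at the centre of its underside.
- spanner: Bystander: small steel spanner 150 mm long, 6 mm thick, lying in front of the apparatus (its -x side); origin at the middle of its underside.

How it is judged:
By the outcome, as a careful person would: the job done as asked, in the order asked, and still so for the second after the job is handed in, while the arm keeps its last pose, push and grip.
It also fails if it takes over 51 s, if anything falls off the work surface, if the arm or the gripper's body presses on something with over 40 N, if the wrist force passes 120 N, or if a joint passes its speed limit or range.

### The arm

A 6-joint arm with a two-finger parallel gripper is mounted at the origin on the work surface. World frame = base frame: x ahead of the robot, y to its left, z up, the work surface at z = 0. Lengths are in m, angles in rad, forces in N, time in s.
With the tool pointing down it reaches from about 0.25 to 0.775 m from the base axis. Payload 4 kg.
Tool frame: the origin (TCP) lies at the very end of the fingers, on their centre line; the grasp point (between the pads) lies 19 mm behind it; y points along the fingers, z is the direction in which the jaws open and shut, and the axes are right-handed (so a half turn about y gives the same grasp; the last joint's range is limited). The gripper opens to 94 mm and grips with 3 to 60 N. Pads are 16 mm wide; open, the fingers measure 119 mm over their backs; the gripper's body (75 mm by 177 mm) begins 78 mm behind the grasp point.
Start: joints at [1.157, 0.087, 1.371, -0, 1.684, -0.103], TCP at [0.168, 0.524, 0.206] pointing down, gripper open.
Joint ranges: [-3.1, 3.1], [-0.76, 2.03], [0.27, 2.55], [-1.08, 4.22], [0.17, 2.65], [-2.57, 2.57]. Speed limits (rad/s): [2.79, 2.79, 3.14, 3.14, 3.14, 3.14].

### API

Orientations are given as [roll, pitch, yaw] about the fixed x, y, z axes, in that order (R = Rz(yaw) Ry(pitch) Rx(roll)).
In Python, from plant import monitor, cams, order gives the robot as it stands.
- The arm moves only by the shell command python3 -m pendant 'ROWS' [FORCE]. ROWS is JSON, a list of rows, each a list of 7 numbers: the opening, from -1 (shut) to 1 (fully open), then the shift along the tool's x, y, z in units of 25 mm (1.0 is 25 mm), then the turn, a rotation vector about the tool's x, y, z in units of 6 degrees (1.0 is 6 degrees). In form: [[grip, dx, dy, dz, wx, wy, wz], ...]. A call has 1 to 12 rows; each row shifts and turns the pose as measured when the row begins, along the tool's axes as they then stand; what a row does not reach is not made up. A row lasts 1/12 s, in which the tool goes at most 41.7 mm and 7.16 degrees, less where a joint would pass 70% of its speed; a pose out of reach is approached as far as the arm can. A call is refused whole if a number of a shift passes 1 or a number of a turn 1, either way. A call with a gripper value outside its range is refused whole. The fingers move at their own pace and stop on an object; FORCE is the grip in N (left out, the last holds). Time passes only in rows, so rows that do not move let the fingers close. It gives the time, the measured TCP pose, the force and the opening at its end, in the units of the state.
- monitor.get_obs(): the state, without advancing time (a new reading comes with each control period).
- cams.get_image(name): name is "scene" or "top"; returns the picture (420x560x3 uint8, red, green, blue); there is no depth.
- cams.get_calibration(name): a dict with "intrinsics" (3x3 intrinsics, pixels), "dist_coeffs" ([k1, k2, p1, p2, k3] as OpenCV has them; the pictures are not rectified), "view" (4x4, takes a point from world to camera coordinates). Camera axes: x right, y down, z forward; pixel columns grow to the right and rows downward; lengths in m; the calibration is good to about 2 mm. A picture is of the moment at which its call begins. get_calibration takes no time and is no camera call.
- order.sign_off(): hands the job in, once; it reports no verdict.
The state is a dict: "clock": time; "q": joint angles; "joint_velocities": joint speeds; "joint_torque": joint torques, N m; "tcp_pos": TCP position; "eef_rot": TCP orientation; "wrist_force": force on the tool from outside, world axes, zero at the start; "ft_torque": the same for the moment, N m; "gripper_width": opening from 0.0 (shut) to 1.0 (fully open).
Only numpy, scipy, OpenCV 4.12 (cv2) and the standard library are available. Lean on these libraries where they do the work, as an engineer would, in place of code of your own. Each camera call takes 0.05 s, during which the arm holds its last target.

## Working session

There is one attempt and no reset: what is moved stays moved. The work goes in short steps, Python scripts to look and compute and a shell command to move; the robot and the scene stay as the last step left them, time stands still between calls to the robot, and variables do not carry over. Pictures are saved under pics/ and viewed, and the job is handed in when it is done.

```bash
mkdir -p pics; ls; python3 - <<'E'
from plant import monitor,cams
import cv2
o=monitor.get_obs()
for k,v in o.items(): print(k,v)
for n in("scene","top"):
    cv2.imwrite(f"pics/{n}0.png",cams.get_image(n)[:,:,::-1])
    c=cams.get_calibration(n);print(n,c)
E
```

```text
pics
clock 0.0
q [ 1.15693585e+00  8.79042267e-02  1.37222490e+00 -3.33931239e-05
  1.68359180e+00 -1.03048494e-01]
joint_velocities [ 0.00110818  0.00099065  0.00102501 -0.00225101  0.00063352  0.00094886]
joint_torque [-1.56386712e-03 -3.40169120e+01 -3.02430046e+01  7.16681918e-02
  3.26802337e-02 -1.50625842e-04]
tcp_pos [0.16797682 0.52315156 0.20434682]
eef_rot [-1.57291672e+00  1.85914307e-04 -3.10815906e-01]
wrist_force [-0.22589586 -0.32959295 -0.77150193]
ft_torque [ 0.03361314  0.00374568 -0.01539635]
gripper_width 1.0049125225567959
scene {'intrinsics': array([[526.01522488,   0.        , 286.52823133],
       [  0.        , 526.01522488, 212.85054519],
       [  0.        ,   0.        ,   1.        ]]), 'dist_coeffs': array([0.0146713, 0.       , 0.       , 0.       , 0.       ]), 'view': array([[-0.68651597,  0.72687061,  0.01883999,  0.39110184],
       [ 0.47910696,  0.47169436, -0.74024384, -0.15638761],
       [-0.54694821, -0.49916285, -0.67207448,  1.65797602],
       [ 0.        ,  0.        ,  0.        ,  1.        ]])}
top {'intrinsics': array([[457.78181867,   0.        , 280.54921078],
       [  0.        , 457.78181867, 210.34808513],
       [  0.        ,   0.        ,   1.        ]]), 'dist_coeffs': array([-0.1082432,  0.       ,  0.       ,  0.       ,  0.       ]), 'view': array([[ 0.02543508, -0.9992412 , -0.02949707,  0.00634265],
       [-0.995862  , -0.02275181, -0.08798432,  0.57912611],
       [ 0.08724644,  0.0316129 , -0.99568503,  1.07999734],
       [ 0.        ,  0.        ,  0.        ,  1.        ]])}
```

View pics/scene0.png

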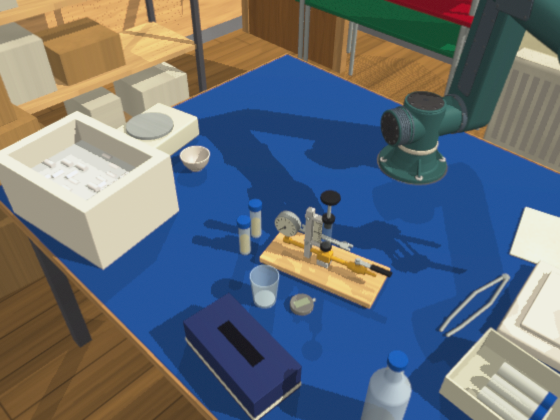

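View pics/top0.png

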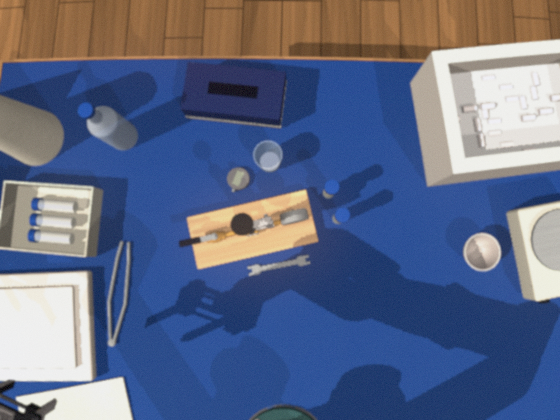

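The scene view shows the apparatus near (325,255), with the lever's black sleeve at (378,268) and the knob at (330,198). In the top view the knob is at (242,223), the sleeve at (192,241), the gauge at (293,215) and the spanner at (280,265). Next I'll measure these.

```bash
cat > h.py <<'E'
import numpy as np,cv2
from plant import monitor,cams
def ray(n,uv):
    c=cams.get_calibration(n);V=c["view"]
    p=cv2.undistortPoints(np.array([[uv]],float),c["intrinsics"],c["dist_coeffs"])[0,0]
    R=V[:3,:3];C=-R.T@V[:3,3];d=R.T@np.array([p[0],p[1],1]);return C,d/np.linalg.norm(d)
def plane(n,uv,z):
    C,d=ray(n,uv);return C+d*(z-C[2])/d[2]
def tri(uvs,uvt):
    C,d=ray("scene",uvs);E,e=ray("top",uvt)
    s=np.linalg.lstsq(np.c_[d,-e],E-C,rcond=None)[0]
    a,b=C+d*s[0],E+e*s[1];return (a+b)/2,np.linalg.norm(a-b)
def proj(n,P):
    c=cams.get_calibration(n);V=c["view"]
    r,_=cv2.Rodrigues(V[:3,:3]);return cv2.projectPoints(np.array(P,float).reshape(-1,1,3),r,V[:3,3],c["intrinsics"],c["dist_coeffs"])[0][:,0]
E
python3 - <<'E'
from h import *
s=cv2.imread("pics/scene0.png");t=cv2.imread("pics/top0.png")
cv2.imwrite("pics/sc.png",cv2.resize(s[180:320,225:405],None,fx=4.3,fy=4.2,interpolation=cv2.INTER_CUBIC))
cv2.imwrite("pics/tc.png",cv2.resize(t[160:285,170:350],None,fx=4.4,fy=4.4,interpolation=cv2.INTER_CUBIC))
hsv=cv2.cvtColor(t,cv2.COLOR_BGR2HSV)
m=((hsv[...,0]<30)&(hsv[...,1]>60)&(hsv[...,2]>110)).astype(np.uint8)
m[:150]=0;m[:, :150]=0;m[:,350:]=0;m[290:]=0
c=max(cv2.findContours(cv2.morphologyEx(m,cv2.MORPH_CLOSE,np.ones((5,5))),0,2)[0],key=cv2.contourArea)
r=cv2.minAreaRect(c);print(r);B=cv2.boxPoints(r)
W=np.array([plane("top",b,0.024) for b in B]);print(W.round(4),[np.linalg.norm(W[i]-W[i-1]).round(4) for i in range(4)],W.mean(0))
for n,im,(y0,y1,x0,x1) in(("scene",s,(180,320,300,410)),("top",t,(160,285,170,350))):
    g=(im.max(2)<60).astype(np.uint8);k,l,st,ce=cv2.connectedComponentsWithStats(g[y0:y1,x0:x1])
    for i in range(1,k):
        if st[i,4]>15: print(n,st[i],ce[i]+[x0,y0])
E
```

```text
((251.72193908691406, 228.79493713378906), (53.59151077270508, 123.52281188964844), 77.00537872314453)
[[ 0.5584  0.2521  0.024 ]
 [ 0.6328 -0.0397  0.024 ]
 [ 0.5071 -0.0713  0.024 ]
 [ 0.4326  0.2174  0.024 ]] [np.float64(0.1305), np.float64(0.3012), np.float64(0.1296), np.float64(0.2982)] [0.53271527 0.08962542 0.024     ]
scene [ 21  11  19  15 218] [329.96788991 197.71559633]
scene [23 34 11 14 99] [327.55555556 220.39393939]
scene [20 64 11  8 40] [324.125 247.9  ]
scene [71 86 21 11 84] [381.0952381  270.67857143]
top [11 79 18  6 59] [188.44067797 241.52542373]
```

```bash
ls -la pics
```

```text
total 1508
drwxr-xr-x 2 agent agent   4096 Dec  7 16:58 .
drwxr-xr-x 3 agent agent   4096 Dec  7 16:58 ..
-rw-r--r-- 1 agent agent 407325 Dec  7 16:58 sc.png
-rw-r--r-- 1 agent agent 325442 Dec  7 16:57 scene0.png
-rw-r--r-- 1 agent agent 407137 Dec  7 16:58 tc.png
-rw-r--r-- 1 agent agent 385507 Dec  7 16:57 top0.png
```

View pics/sc.png

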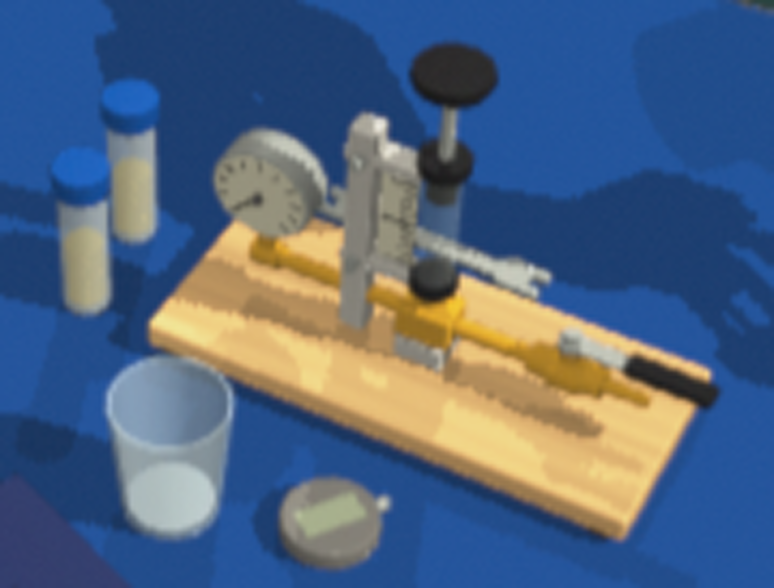

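View pics/tc.png

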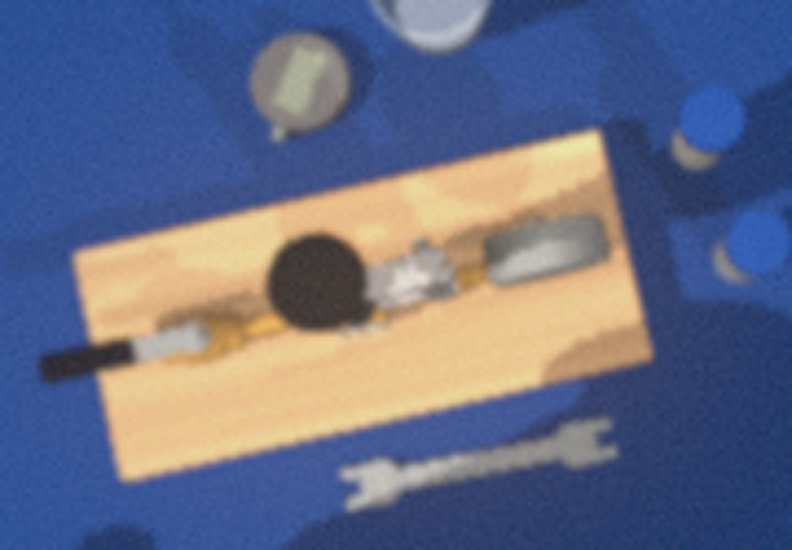

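```bash
python3 - <<'E'
from h import *
t=cv2.imread("pics/top0.png")
# apparatus frame: y axis toward lever (world +y side)
W=np.array([[.5584,.2521],[.6328,-.0397],[.5071,-.0713],[.4326,.2174]])
C=W.mean(0);y=(W[0]+W[3]-W[1]-W[2]);y/=np.linalg.norm(y);x=np.array([y[1],-y[0]])
print("C",C,"y",y,"x",x,"yaw",np.degrees(np.arctan2(x[1],x[0])))
g=(t.max(2)<75).astype(np.uint8);k,l,st,ce=cv2.connectedComponentsWithStats(g[205:245,225:260])
for i in range(1,k):print(st[i],ce[i]+[225,205])
A=lambda a,b,c:[*(C+a*x+b*y),c]
pts=[A(0,0,.24),A(0,85,.074) if 0 else A(0,.085,.074),A(0,.145,.074),A(.06,.085,.074),A(0,-.105,.138),A(0,-.046,.179)]
print(np.round(pts,4))
print("scene",proj("scene",pts).round(1).tolist());print("top",proj("top",pts).round(1).tolist())
print("knob from scene",plane("scene",(330,195.5),.24))
E
```

```text
C [0.532725 0.089625] y [-0.24845966  0.96864225] x [0.96864225 0.24845966] yaw 14.38638127226323
[  7   9  21  20 322] [241.87267081 224.02484472]
[[ 0.5327  0.0896  0.24  ]
 [ 0.5116  0.172   0.074 ]
 [ 0.4967  0.2301  0.074 ]
 [ 0.5697  0.1869  0.074 ]
 [ 0.5588 -0.0121  0.138 ]
 [ 0.5442  0.0451  0.179 ]]
scene [[329.6, 196.3], [356.9, 261.6], [380.8, 271.2], [346.5, 278.4], [287.1, 214.3], [309.7, 209.9]]
top [[241.1, 223.4], [213.7, 235.9], [188.7, 241.7], [208.3, 210.8], [293.7, 215.3], [266.0, 220.2]]
knob from scene [0.53005419 0.0885112  0.24      ]
```

The apparatus fits well: centre (0.532, 0.090), yaw 14.4°. Knob, lever and gauge reproject within about 1 px (knob from scene ray within 3 mm), and the plate measures 130×300. My plan is to push the lever round with shut fingers, then press on the knob top. First I'll turn the tool so the jaw axis lies along the apparatus x, and shut the fingers.

```bash
python3 -m pendant '[[-1,0,0,0,0,1,0],[-1,0,0,0,0,1,0],[-1,0,0,0,0,1,0],[-1,0,0,0,0,1,0],[-1,0,0,0,0,1,0],[-1,0,0,0,0,1,0],[-1,0,0,0,0,1,0],[-1,0,0,0,0,1,0],[-1,0,0,0,0,1,0],[-1,0,0,0,0,0.6,0]]' 20
cat >> h.py <<'E'
from scipy.spatial.transform import Rotation as Rn
C=np.array([.532,.0893]);ya=np.array([-.2485,.9686]);xa=np.array([.9686,.2485])
def st():
    o=monitor.get_obs();R=Rn.from_euler('xyz',o["eef_rot"]).as_matrix();p=np.array(o["tcp_pos"])
    d=p[:2]-C;F=np.array(o["wrist_force"])
    print("t",round(o["clock"],2),"tcp",p.round(4),"app",np.round([d@xa,d@ya],4),"F app",np.round([F[:2]@xa,F[:2]@ya,F[2]],1),"grip",round(o["gripper_width"],3),"q",np.round(o["q"],2))
    print("tool axes in app (cols x,y,z):",np.round(np.r_[[xa@R[:2]],[ya@R[:2]],[R[2]]],3).tolist())
    return p,R
def go(a,b,z):
    p,R=st();t=np.r_[C+a*xa+b*ya,z];d=R.T@(t-p)/.025
    # level tool: y down, z along xa
    T=np.c_[np.cross([0,0,-1],[*xa,0]),[0,0,-1],[*xa,0]]
    w=np.degrees(Rn.from_matrix(R.T@T).as_rotvec())/6
    print("shift units",d.round(2),"turn units",w.round(2))
E
python3 -c "
from h import *
go(-.045,.145,.206)"
```

```text
clock: 0.93
tcp_pos: [0.1666, 0.5199, 0.197]
eef_rot: [-1.58, -0.013, -1.365]
wrist_force: [-0.1, -0.7, 0.8]
gripper_width: 0.325
t 0.93 tcp [0.1666 0.5199 0.197 ] app [-0.247   0.5079] F app [-0.3 -0.7  0.8] grip 0.325 q [ 1.16  0.09  1.38 -0.    1.68  0.95]
tool axes in app (cols x,y,z): [[-0.046, -0.01, 0.999], [-0.999, -0.013, -0.046], [0.013, -1.0, -0.009]]
shift units [14.13 -0.26  8.73] turn units [ 0.09 -0.44  0.12]
```

```bash
python3 -m pendant '[[-1,1,-0.05,0.6,0,0,0],[-1,1,-0.05,0.6,0,0,0],[-1,1,-0.05,0.6,0,0,0],[-1,1,-0.05,0.6,0,0,0],[-1,1,-0.05,0.6,0,0,0],[-1,1,-0.05,0.6,0,0,0],[-1,1,-0.05,0.6,0,0,0],[-1,1,-0.05,0.6,0,0,0],[-1,1,-0.05,0.6,0,0,0],[-1,1,-0.05,0.6,0,0,0],[-1,1,-0.05,0.6,0,0,0]]'
python3 -c "
from h import *
go(-.045,.145,.206)"
```

```text
clock: 1.85
tcp_pos: [0.3865, 0.2758, 0.2051]
eef_rot: [-1.593, -0.02, -1.355]
wrist_force: [1.2, 0.1, 0.6]
gripper_width: 0.006
t 1.85 tcp [0.3865 0.2758 0.2051] app [-0.0946  0.2168] F app [ 1.2 -0.2  0.6] grip 0.006 q [ 0.51 -0.06  1.52 -0.01  1.71  0.29]
tool axes in app (cols x,y,z): [[-0.035, -0.023, 0.999], [-0.999, -0.019, -0.036], [0.02, -1.0, -0.022]]
shift units [ 2.8  -0.02  2.08] turn units [ 0.21 -0.34  0.19]
```

```bash
python3 -m pendant '[[-1,0.95,-0.03,0.7,0.1,-0.1,0.1],[-1,0.95,-0.03,0.7,0.1,-0.1,0.1],[-1,0.9,-0.03,0.7,0,-0.1,0],[-1,0,0,0,0,0,0]]'
python3 -c "
from h import *
go(-.045,.145,.06)"
```

```text
clock: 2.18
tcp_pos: [0.4579, 0.2119, 0.2054]
eef_rot: [-1.573, -0.0, -1.328]
wrist_force: [-0.3, 1.1, 0.0]
gripper_width: 0.004
t 2.18 tcp [0.4579 0.2119 0.2054] app [-0.0413  0.1371] F app [-0.   1.1  0. ] grip 0.004 q [ 0.32 -0.01  1.47 -0.    1.68  0.08]
tool axes in app (cols x,y,z): [[-0.008, -0.002, 1.0], [-1.0, -0.0, -0.008], [0.0, -1.0, -0.002]]
shift units [-0.32  5.82 -0.14] turn units [ 0.02 -0.08  0.  ]
```

```bash
python3 -m pendant '[[-1,-0.3,0.8,-0.2,0,0,0],[-1,0,0.9,0,0,0,0],[-1,0,0.9,0,0,0,0],[-1,0,0.9,0,0,0,0],[-1,0,0.9,0,0,0,0],[-1,0,0.9,0,0,0,0],[-1,0,0.2,0,0,0,0],[-1,0,0,0,0,0,0]]'
python3 - <<'E'
from h import *
go(-.02,.145,.055)
s=cams.get_image("scene")[:,:,::-1];t=cams.get_image("top")[:,:,::-1]
a=cv2.resize(s[180:320,270:420],None,fx=2.6,fy=2.6,interpolation=cv2.INTER_CUBIC);b=cv2.resize(t[170:310,150:300],None,fx=2.6,fy=2.6,interpolation=cv2.INTER_CUBIC)
cv2.imwrite("pics/p1.png",np.hstack([a,b]))
E
```

```text
clock: 2.85
tcp_pos: [0.4486, 0.2182, 0.0611]
eef_rot: [-1.577, 0.002, -1.333]
wrist_force: [-1.5, 0.3, 1.2]
gripper_width: 0.004
t 2.85 tcp [0.4486 0.2182 0.0611] app [-0.0487  0.1455] F app [-1.4  0.6  1.2] grip 0.004 q [0.34 0.05 1.7  0.   1.39 0.1 ]
tool axes in app (cols x,y,z): [[-0.014, -0.006, 1.0], [-1.0, 0.002, -0.014], [-0.002, -1.0, -0.006]]
shift units [0.01 0.24 1.15] turn units [ 0.06 -0.13 -0.02]
```

View pics/p1.png

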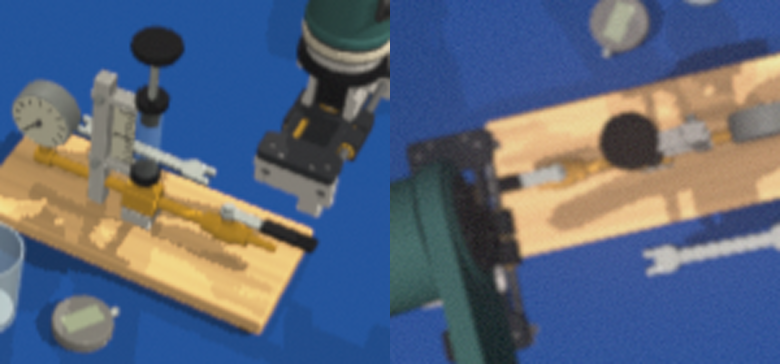

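The fingers are shut and down on the free (−x) side of the sleeve, clear of it. Now I'll lower a little and push along the arc.

```bash
python3 -m pendant '[[-1,0,0.2,0.5,0,-0.1,0],[-1,0,0,0.5,0,0,0],[-1,0,0,0.4,0,0,0],[-1,-0.05,0,0.4,0,0,0],[-1,-0.05,0,0.4,0,0,0],[-1,0,0,0.3,0,0,0]]'
python3 -c "
from h import *
go(.025,.142,.055)"
```

```text
clock: 3.45
tcp_pos: [0.5103, 0.2374, 0.0648]
eef_rot: [-1.575, 0.002, -1.321]
wrist_force: [-2.8, -0.2, -0.1]
gripper_width: 0.004
t 3.45 tcp [0.5103 0.2374 0.0648] app [0.0158 0.1488] F app [-2.8  0.5 -0.1] grip 0.004 q [0.33 0.19 1.54 0.   1.42 0.08]
tool axes in app (cols x,y,z): [[-0.002, -0.004, 1.0], [-1.0, 0.002, -0.002], [-0.002, -1.0, -0.004]]
shift units [0.27 0.39 0.37] turn units [ 0.04 -0.02 -0.02]
```

```bash
python3 -m pendant '[[-1,0.15,0.3,0.2,0,0,0],[-1,0.15,0.2,0.25,0,0,0],[-1,0.2,0,0.25,0,0,0],[-1,0.2,0,0.25,0,0,0],[-1,0,0,0,0,0,0]]'
python3 -c "
from h import *
go(.0511,.1184,.055)"
```

```text
clock: 3.87
tcp_pos: [0.5421, 0.2274, 0.0543]
eef_rot: [-1.57, 0.005, -1.32]
wrist_force: [0.0, 0.5, 0.5]
gripper_width: 0.007
t 3.87 tcp [0.5421 0.2274 0.0543] app [0.0441 0.1312] F app [0.1 0.5 0.5] grip 0.007 q [0.3  0.25 1.49 0.   1.4  0.05]
tool axes in app (cols x,y,z): [[-0.001, 0.001, 1.0], [-1.0, 0.005, -0.001], [-0.005, -1.0, 0.001]]
shift units [ 0.51 -0.03  0.28] turn units [-0.01 -0.01 -0.04]
```

```bash
python3 -m pendant '[[-1,0.25,0,0.15,0,0,0],[-1,0.25,0,0.15,0,0,0],[-1,0.3,0,0.1,0,0,0],[-1,0.2,0,0.1,0,0,0],[-1,0,0,0,0,0,0]]'
python3 -c "
from h import *
go(.058,.101,.055)"
```

```text
clock: 4.28
tcp_pos: [0.5624, 0.204, 0.0542]
eef_rot: [-1.57, 0.006, -1.321]
wrist_force: [-1.8, 0.2, -0.2]
gripper_width: 0.007
t 4.28 tcp [0.5624 0.204  0.0542] app [0.058  0.1036] F app [-1.7  0.7 -0.2] grip 0.007 q [ 0.25  0.27  1.47  0.01  1.41 -0.  ]
tool axes in app (cols x,y,z): [[-0.001, 0.001, 1.0], [-1.0, 0.006, -0.001], [-0.006, -1.0, 0.001]]
shift units [ 0.1  -0.03 -0.  ] turn units [-0.01 -0.01 -0.06]
```

Near the stop. I'll press gently against it until the force rises.

```bash
for i in 1; do python3 -m pendant '[[-1,0.12,0,0,0,0,0],[-1,0.12,0,0,0,0,0]]'; done
python3 -c "
from h import *
st()"; python3 -m pendant '[[-1,0.15,0,0,0,0,0],[-1,0.15,0,0,0,0,0]]'
python3 -c "
from h import *
st()"
```

```text
clock: 4.45
tcp_pos: [0.5629, 0.2028, 0.0542]
eef_rot: [-1.569, 0.017, -1.321]
wrist_force: [-3.7, 11.4, 0.3]
gripper_width: 0.005
t 4.45 tcp [0.5629 0.2028 0.0542] app [0.0582 0.1023] F app [-0.8 12.   0.3] grip 0.005 q [ 0.24  0.27  1.47  0.02  1.41 -0.01]
tool axes in app (cols x,y,z): [[-0.001, 0.001, 1.0], [-1.0, 0.017, -0.001], [-0.017, -1.0, 0.001]]
clock: 4.62
tcp_pos: [0.5628, 0.2032, 0.0544]
eef_rot: [-1.568, 0.033, -1.319]
wrist_force: [-2.2, 9.7, -1.0]
gripper_width: 0.004
t 4.62 tcp [0.5628 0.2032 0.0544] app [0.0582 0.1027] F app [ 0.3 10.  -1. ] grip 0.004 q [ 0.23  0.26  1.47  0.03  1.4  -0.03]
tool axes in app (cols x,y,z): [[0.001, 0.002, 1.0], [-0.999, 0.033, 0.001], [-0.033, -0.999, 0.002]]
```

The stop is felt: 10–12 N at the stop, where about 2 N turned the lever. Now I'll back off, rise and look.

```bash
python3 -m pendant '[[-1,-0.4,0,0,0,0,-0.3],[-1,-0.8,0,0,0,0,0],[-1,-0.8,-0.5,0,0,0,0],[-1,-0.3,-1,0,0,0,0],[-1,0,-1,0,0,0,0],[-1,0,-1,0,0,0,0],[-1,0,-1,0,0,0,0],[-1,0,-1,0,0,0,0],[-1,0,-1,0,0,0,0],[-1,0,-1,0,0,0,0],[-1,0,-1,0,0,0,0],[-1,0,0,0,0,0,0]]'
python3 - <<'E'
from h import *
go(0,0,.27)
s=cams.get_image("scene")[:,:,::-1];t=cams.get_image("top")[:,:,::-1]
cv2.imwrite("pics/s2.png",s);cv2.imwrite("pics/t2.png",t)
a=cv2.resize(s[180:320,270:420],None,fx=2.6,fy=2.6,interpolation=cv2.INTER_CUBIC);b=cv2.resize(t[170:310,150:300],None,fx=2.6,fy=2.6,interpolation=cv2.INTER_CUBIC)
cv2.imwrite("pics/p2.png",np.hstack([a,b]))
E
```

```text
clock: 5.62
tcp_pos: [0.5517, 0.257, 0.278]
eef_rot: [-1.552, -0.011, -1.321]
wrist_force: [-0.6, -0.7, 0.4]
gripper_width: 0.004
t 5.62 tcp [0.5517 0.257  0.278 ] app [0.0608 0.1576] F app [-0.8 -0.5  0.4] grip 0.004 q [ 0.35  0.21  1.09 -0.01  1.82  0.1 ]
tool axes in app (cols x,y,z): [[-0.002, 0.019, 1.0], [-1.0, -0.011, -0.001], [0.011, -1.0, 0.019]]
shift units [ 6.3   0.34 -2.43] turn units [-0.18 -0.01  0.11]
```

View pics/p2.png

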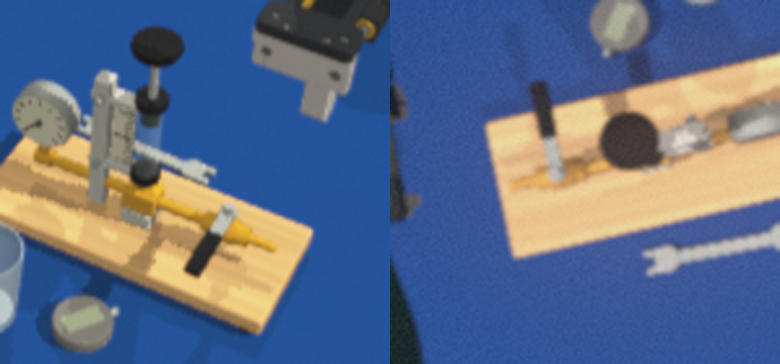

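The lever now lies across the pipe, with the sleeve at crop px (542,110) in the top view. I'll check its angle and also measure the seal row now, for comparing later.

```bash
python3 - <<'E'
from h import *
for n,f,(y0,y1,x0,x1) in(("top","t2",(195,225,200,218)),("scene","s2",(255,290,335,365))):
    im=cv2.imread(f"pics/{f}.png");g=(im.max(2)<70).astype(np.uint8)[y0:y1,x0:x1]
    k,l,s,c=cv2.connectedComponentsWithStats(g);i=1+s[1:,4].argmax();print(s[i],c[i]+[x0,y0])
    P=np.argwhere(l==i)[:,::-1]+[x0,y0]
    W=np.array([plane(n,p,.076)[:2] for p in P.astype(float)])-C
    A=np.c_[W@xa,W@ya];v=np.linalg.svd(A-A.mean(0))[2][0];v*=np.sign(v[0])
    print(n,"centroid app",A.mean(0).round(4),"axis deg from x_app",np.degrees(np.arctan2(v[1],v[0])).round(1),
     "via valve axis",np.degrees(np.arctan2(A.mean(0)[1]-.085,A.mean(0)[0])).round(1))
s=cv2.imread("pics/s2.png")[185:260,300:350]
cv2.imwrite("pics/z2.png",cv2.resize(s,None,fx=10,fy=8,interpolation=cv2.INTER_CUBIC))
E
```

```text
[ 5  7  8 20 85] [208.41176471 211.01176471]
top centroid app [0.0599 0.0846] axis deg from x_app -0.7 via valve axis -0.3
[ 7 15 13 16 93] [347.75268817 277.07526882]
scene centroid app [0.0573 0.0865] axis deg from x_app -0.4 via valve axis 1.5
```

View pics/z2.png

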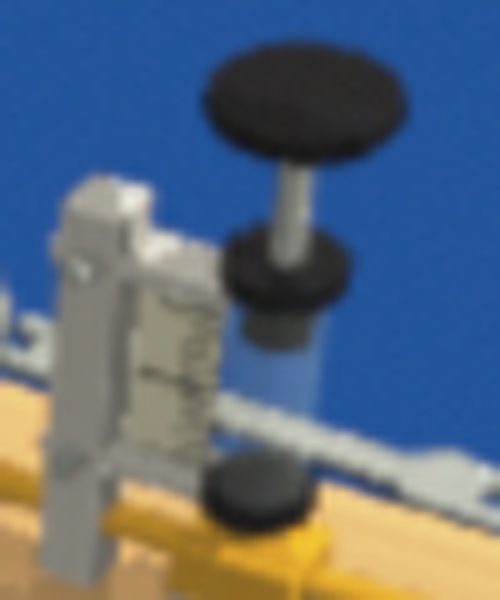

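The lever is closed to within about 1° (sleeve axis −0.7°/−0.4°). In the picture the knob is up and the seal's lower edge is at zoom row 345, above the long mark at row 375. Next I'll move over the knob.

```bash
python3 -m pendant '[[-1,0.9,0,-0.35,-0.15,0,0.1],[-1,0.9,0,-0.35,0,0,0],[-1,0.9,0,-0.35,0,0,0],[-1,0.9,0,-0.35,0,0,0],[-1,0.9,0,-0.35,0,0,0],[-1,0.9,0,-0.35,0,0,0],[-1,0.8,0,-0.3,0,0,0],[-1,0,0,0,0,0,0],[-1,0,0,0,0,0,0]]'
python3 -c "
from h import *
go(0,0,.245)"
```

```text
clock: 6.47
tcp_pos: [0.5245, 0.0823, 0.2499]
eef_rot: [-1.608, -0.002, -1.32]
wrist_force: [0.1, -0.8, -0.7]
gripper_width: 0.004
t 6.47 tcp [0.5245 0.0823 0.2499] app [-0.009  -0.0049] F app [-0.1 -0.8 -0.7] grip 0.004 q [ 0.05  0.07  1.3  -0.01  1.81 -0.2 ]
tool axes in app (cols x,y,z): [[-0.001, -0.037, 0.999], [-1.0, -0.002, -0.001], [0.002, -0.999, -0.037]]
shift units [-0.2   0.18  0.37] turn units [ 0.35 -0.01  0.02]
```

```bash
python3 -m pendant '[[-1,-0.2,-0.2,0.35,0.3,0,0],[-1,0,0,0,0,0,0]]'
python3 - <<'E'
from h import *
go(0,0,.24)
s=cams.get_image("scene")[:,:,::-1];t=cams.get_image("top")[:,:,::-1]
a=cv2.resize(s[150:290,270:420],None,fx=2.6,fy=2.6,interpolation=cv2.INTER_CUBIC);b=cv2.resize(t[170:310,180:330],None,fx=2.6,fy=2.6,interpolation=cv2.INTER_CUBIC)
cv2.imwrite("pics/p3.png",np.hstack([a,b]))
E
```

```text
clock: 6.63
tcp_pos: [0.532, 0.0903, 0.2517]
eef_rot: [-1.578, -0.001, -1.321]
wrist_force: [-0.3, 1.1, 0.5]
gripper_width: 0.007
t 6.63 tcp [0.532  0.0903 0.2517] app [0.0002 0.001 ] F app [-0.   1.2  0.5] grip 0.007 q [ 0.06  0.07  1.3  -0.    1.78 -0.19]
tool axes in app (cols x,y,z): [[-0.001, -0.007, 1.0], [-1.0, -0.001, -0.001], [0.001, -1.0, -0.007]]
shift units [ 0.04  0.47 -0.01] turn units [ 0.07 -0.01  0.01]
```

View pics/p3.png

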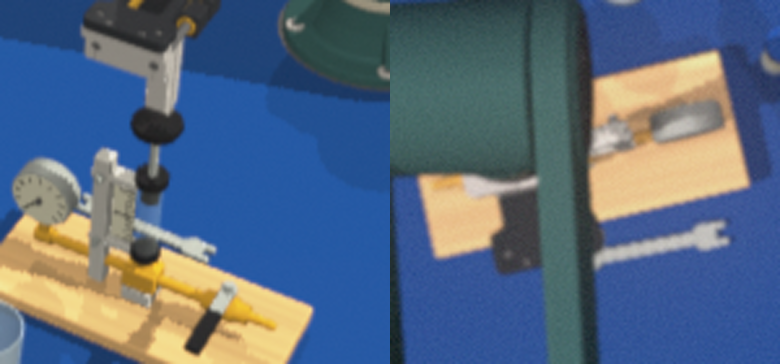

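The finger is centred over the knob. I'll step down to find contact.

```bash
for a in 1; do python3 -m pendant '[[-1,0,0.2,0,0,0,0],[-1,0,0.1,0,0,0,0]]'; python3 -m pendant '[[-1,0,0.15,0,0,0,0]]';python3 -m pendant '[[-1,0,0.15,0,0,0,0]]';python3 -m pendant '[[-1,0,0.15,0,0,0,0]]';python3 -m pendant '[[-1,0,0.15,0,0,0,0]]'; done; python3 -c "
from h import *
go(0,0,.21)"
```

```text
clock: 6.9
tcp_pos: [0.5317, 0.0916, 0.2436]
eef_rot: [-1.58, -0.001, -1.318]
wrist_force: [-1.0, -0.0, -0.6]
gripper_width: 0.004
clock: 6.98
tcp_pos: [0.5318, 0.0921, 0.2398]
eef_rot: [-1.579, -0.001, -1.317]
wrist_force: [-0.1, -0.9, 1.8]
gripper_width: 0.006
clock: 7.07
tcp_pos: [0.5318, 0.0921, 0.2361]
eef_rot: [-1.579, -0.002, -1.316]
wrist_force: [-0.4, -1.5, 3.3]
gripper_width: 0.001
clock: 7.15
tcp_pos: [0.5319, 0.0921, 0.233]
eef_rot: [-1.578, -0.003, -1.316]
wrist_force: [-0.3, -0.4, 5.7]
gripper_width: 0.005
clock: 7.23
tcp_pos: [0.5319, 0.0921, 0.2303]
eef_rot: [-1.577, -0.003, -1.316]
wrist_force: [-1.8, 0.4, 6.6]
gripper_width: 0.007
t 7.23 tcp [0.5319 0.0921 0.2303] app [0.0006 0.0027] F app [-1.6  0.8  6.6] grip 0.007 q [ 0.07  0.07  1.35 -0.    1.74 -0.19]
tool axes in app (cols x,y,z): [[0.004, -0.006, 1.0], [-1.0, -0.003, 0.004], [0.003, -1.0, -0.006]]
shift units [ 0.11  0.81 -0.02] turn units [0.05 0.03 0.03]
```

```bash
python3 -m pendant '[[-1,0,0.17,0,0,0,0],[-1,0,0.17,0,0,0,0],[-1,0,0.17,0,0,0,0],[-1,0,0.17,0,0,0,0],[-1,0,0.17,0,0,0,0]]'; python3 -c "
from h import *
go(0,0,.21)"
```

```text
clock: 7.65
tcp_pos: [0.532, 0.0921, 0.2215]
eef_rot: [-1.563, -0.006, -1.316]
wrist_force: [-4.5, -0.8, 12.3]
gripper_width: 0.003
t 7.65 tcp [0.532  0.0921 0.2215] app [0.0007 0.0027] F app [-4.6  0.3 12.3] grip 0.003 q [ 0.07  0.06  1.37 -0.    1.7  -0.19]
tool axes in app (cols x,y,z): [[0.003, 0.007, 1.0], [-1.0, -0.006, 0.003], [0.006, -1.0, 0.007]]
shift units [ 0.11  0.46 -0.03] turn units [-0.07  0.03  0.06]
```

```bash
python3 -m pendant '[[-1,0,0.25,0,-0.1,0,0],[-1,0,0.25,0,-0.1,0,0],[-1,0,0.25,0,-0.1,0,0],[-1,0,0.25,0,-0.1,0,0]]'; python3 -c "
from h import *
go(0,0,.21)"
```

```text
clock: 7.98
tcp_pos: [0.532, 0.0921, 0.214]
eef_rot: [-1.589, -0.009, -1.316]
wrist_force: [-6.2, -1.5, 17.1]
gripper_width: 0.009
t 7.98 tcp [0.532  0.0921 0.214 ] app [0.0007 0.0027] F app [-6.4  0.1 17.1] grip 0.009 q [ 0.07  0.08  1.37 -0.01  1.72 -0.18]
tool axes in app (cols x,y,z): [[0.003, -0.018, 1.0], [-1.0, -0.009, 0.003], [0.009, -1.0, -0.018]]
shift units [ 0.11  0.16 -0.02] turn units [0.17 0.03 0.09]
```

```bash
python3 -m pendant '[[-1,0,0.26,0,0.1,0,0.05],[-1,0,0.26,0,0.05,0,0]]'; python3 - <<'E'
from h import *
st()
s=cams.get_image("scene")[:,:,::-1]
cv2.imwrite("pics/s4.png",s)
cv2.imwrite("pics/z4.png",cv2.resize(s[185:260,300:350],None,fx=10,fy=8,interpolation=cv2.INTER_CUBIC))
st()
E
```

```text
clock: 8.15
tcp_pos: [0.532, 0.0921, 0.2109]
eef_rot: [-1.565, -0.006, -1.316]
wrist_force: [-6.8, -0.9, 18.8]
gripper_width: 0.005
t 8.15 tcp [0.532  0.0921 0.2109] app [0.0007 0.0027] F app [-6.8  0.8 18.8] grip 0.005 q [ 0.07  0.06  1.39 -0.    1.69 -0.19]
tool axes in app (cols x,y,z): [[0.004, 0.006, 1.0], [-1.0, -0.006, 0.004], [0.006, -1.0, 0.006]]
t 8.2 tcp [0.532  0.0921 0.2108] app [0.0007 0.0027] F app [-5.5  1.8 18.5] grip 0.002 q [ 0.07  0.06  1.39 -0.    1.68 -0.19]
tool axes in app (cols x,y,z): [[0.004, 0.007, 1.0], [-1.0, -0.006, 0.004], [0.006, -1.0, 0.007]]
```

View pics/z4.png

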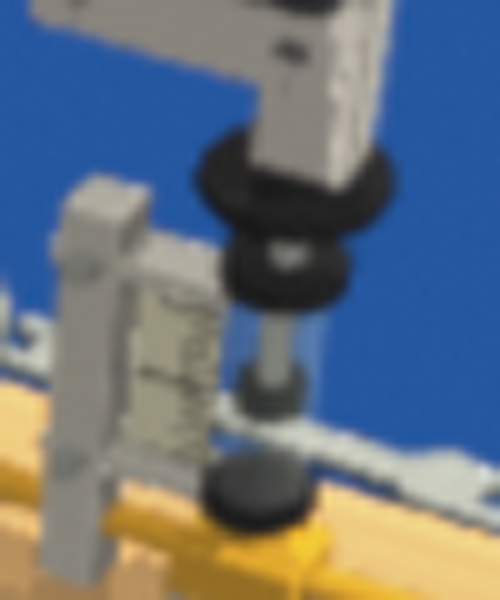

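```bash
python3 - <<'E'
from h import *
from scipy.ndimage import shift as _s
P=[[*C,z] for z in(.146,.116,.232,.202)]
p=proj("scene",P);print(p.round(2),p[1]-p[0],p[3]-p[2])
# subpixel vertical shift of knob rim and seal between images
A=cv2.imread("pics/s2.png").astype(np.float32).mean(2);B=cv2.imread("pics/s4.png").astype(np.float32).mean(2)
def prof(im,x0,x1,y0,y1):
    r=cv2.resize(im[y0:y1,x0:x1].mean(1).reshape(-1,1),(1,(y1-y0)*20),interpolation=cv2.INTER_CUBIC)[:,0];return r
for nm,x0,x1,a,b in(("seal edge",326,330,(223,234),(232,243)),("knob left rim low",321,324,(193,206),(202,216))):
    for im,(y0,y1) in((A,a),(B,b)):
        r=prof(im,x0,x1,y0,y1);g=np.diff(r);k=g.argmax();print(nm,y0+k/20,im[y0:y1,x0:x1].mean(1).round(0))
E
```

```text
[[326.72 226.83]
 [325.83 236.  ]
 [329.44 198.82]
 [328.46 208.9 ]] [-0.88951818  9.16135668] [-0.98028184 10.08342861]
seal edge 229.4 [ 30.  43.  53.  55.  56.  68.  99. 112. 114. 114. 114.]
seal edge 237.45 [100.  78.  62.  62.  67. 109. 170. 178. 146. 108.  86.]
knob left rim low 202.45 [58. 49. 45. 40. 36. 35. 34. 34. 40. 56. 75. 87. 90.]
knob left rim low 212.45 [56. 43. 38. 37. 37. 38. 38. 38. 36. 37. 50. 65. 72. 77.]
```

```bash
python3 -m pendant '[[-1,0,0.23,0,0,0,0]]'; python3 - <<'E'
from h import *
st()
s=cams.get_image("scene")[:,:,::-1]
cv2.imwrite("pics/s5.png",s)
cv2.imwrite("pics/z5.png",cv2.resize(s[185:260,300:350],None,fx=10,fy=8,interpolation=cv2.INTER_CUBIC))
for i in range(5): cams.get_image("top")
st()
E
```

```text
clock: 8.28
tcp_pos: [0.532, 0.0921, 0.2107]
eef_rot: [-1.559, -0.007, -1.316]
wrist_force: [-7.3, -1.4, 19.1]
gripper_width: 0.002
t 8.28 tcp [0.532  0.0921 0.2107] app [0.0007 0.0027] F app [-7.4  0.5 19.1] grip 0.002 q [ 0.07  0.05  1.4  -0.    1.68 -0.19]
tool axes in app (cols x,y,z): [[0.004, 0.012, 1.0], [-1.0, -0.007, 0.004], [0.007, -1.0, 0.012]]
t 8.58 tcp [0.532  0.0921 0.2107] app [0.0007 0.0027] F app [-7.   0.3 18.4] grip -0.0 q [ 0.07  0.05  1.4  -0.01  1.68 -0.19]
tool axes in app (cols x,y,z): [[0.004, 0.012, 1.0], [-1.0, -0.007, 0.004], [0.007, -1.0, 0.012]]
```

View pics/z5.png

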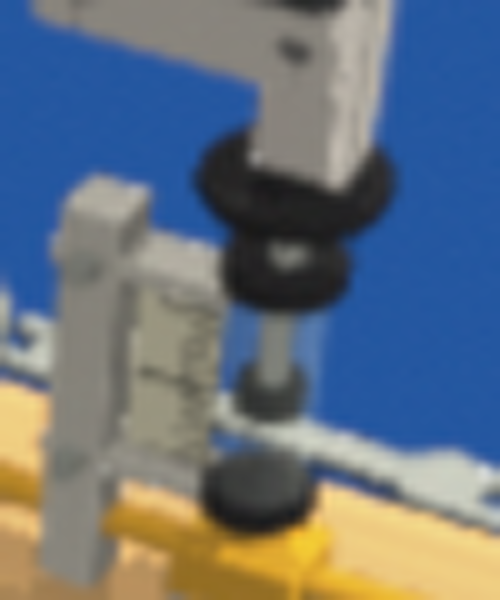

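Stable, about 0.7 mm short by the TCP. One more small push.

```bash
python3 -m pendant '[[-1,0,0.26,0,-0.05,0,0]]'; python3 - <<'E'
from h import *
st()
s=cams.get_image("scene")[:,:,::-1]
cv2.imwrite("pics/s6.png",s)
for i in range(4): cams.get_image("top")
st()
A=cv2.imread("pics/s2.png").astype(np.float32);B=s.astype(np.float32)
# knob lower-left rim + left edge: dark mask bottom extents
for x0,x1 in((320,322),(322,324)):
    for im,(y0,y1) in((A,(193,206)),(B,(202,216))):
        r=cv2.resize(im.mean(2)[y0:y1,x0:x1].mean(1).reshape(-1,1),(1,(y1-y0)*20),interpolation=cv2.INTER_LINEAR)[:,0]
        k=np.where(r>55)[0];k=k[k>len(r)//2][0];print(x0,y0+k/20)
E
```

```text
clock: 8.67
tcp_pos: [0.532, 0.0921, 0.2101]
eef_rot: [-1.559, -0.008, -1.316]
wrist_force: [-7.2, -0.5, 19.5]
gripper_width: 0.005
t 8.67 tcp [0.532  0.0921 0.2101] app [0.0007 0.0027] F app [-7.1  1.3 19.5] grip 0.005 q [ 0.07  0.05  1.4  -0.01  1.68 -0.19]
tool axes in app (cols x,y,z): [[0.004, 0.011, 1.0], [-1.0, -0.008, 0.004], [0.008, -1.0, 0.011]]
t 8.92 tcp [0.532  0.0921 0.21  ] app [0.0007 0.0027] F app [-6.4  0.4 18.3] grip 0.006 q [ 0.07  0.05  1.4  -0.01  1.68 -0.19]
tool axes in app (cols x,y,z): [[0.004, 0.011, 1.0], [-1.0, -0.008, 0.004], [0.008, -1.0, 0.011]]
320 200.0
320 211.35
322 202.95
322 214.05
```

```bash
python3 - <<'E'
from h import *
up=lambda f:cv2.resize(cv2.imread(f)[180:260,300:360],None,fx=8,fy=8,interpolation=cv2.INTER_CUBIC)
A=up("pics/s2.png")
T=A[(192-180)*8:(208-180)*8,(318-300)*8:(326-300)*8]
for f in("s4","s5","s6"):
    r=cv2.matchTemplate(up(f"pics/{f}.png"),T,cv2.TM_CCOEFF_NORMED);_,v,_,(x,y)=cv2.minMaxLoc(r);print(f,v,"shift",x/8-18,y/8-12)
for d in(.028,.030,.032):
    p=proj("scene",[[*C,.232],[*C,.232-d]]);print(d,p[1]-p[0])
# bystanders unchanged: compare first/last scene image
D=cv2.absdiff(cv2.imread("pics/scene0.png"),cv2.imread("pics/s6.png")).max(2)
for nm,(x0,x1,y0,y1) in dict(tubes=(234,266,198,258),beaker=(246,282,264,310),watch=(288,318,290,316)).items():print(nm,(D[y0:y1,x0:x1]>60).sum())
E
```

```text
s4 0.7306156158447266 shift -1.125 8.75
s5 0.7166403532028198 shift -1.125 8.875
s6 0.705558180809021 shift -1.125 9.125
0.028 [-0.91598209  9.4218825 ]
0.03 [-0.98028184 10.08342861]
0.032 [-1.04443406 10.74347681]
tubes 0
beaker 0
watch 0
```

```bash
python3 - <<'E'
import cv2
cv2.imwrite("pics/s6b.png",cv2.resize(cv2.imread("pics/s6.png")[150:330,220:420],None,fx=3.5,fy=3.3,interpolation=cv2.INTER_CUBIC))
E
```

```text
(no output)
```

View pics/s6b.png

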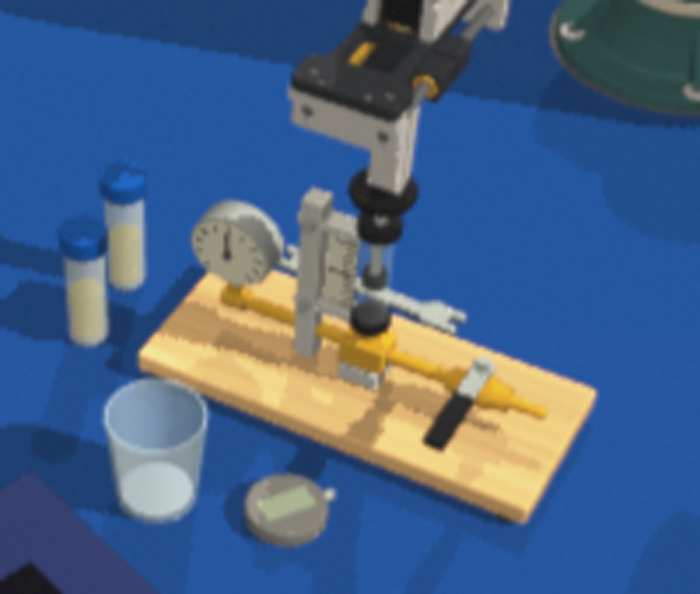

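```bash
python3 - <<'E'
from h import *
def edge(f,x0,x1,y0,y1):
    im=cv2.imread(f)[...,:].astype(np.float32).mean(2)[y0:y1,x0:x1].mean(1)
    k=im[:].argmin() if 0 else None
    r=cv2.resize(im.reshape(-1,1),(1,len(im)*50),interpolation=cv2.INTER_LINEAR)[:,0]
    lo,hi=r[:len(r)*2//3].min(),r.max()
    m=np.where(r>(np.percentile(im[1:5],30)+hi)/2)[0];m=m[m>len(r)//3];return y0+m[0]/50-.5,im.round()
for dx in(-1,0,1):
    a=edge("pics/s2.png",326+dx,328+dx,224,234)[0]
    for f in("s4","s6"):
        b=edge(f"pics/{f}.png",325+dx,327+dx,233,240);print(dx,f,a,b[0],"mm",(b[0]-a)/9.16*30)
print(proj("scene",[[*(C+.0095*xa*.74+.0095*ya*.67),z] for z in(.146,.116)]))
E
```

```text
-1 s4 228.22 236.66 mm 27.641921397379903
-1 s6 228.22 236.74 mm 27.903930131004397
0 s4 228.52 237.18 mm 28.362445414847148
0 s6 228.52 237.26 mm 28.62445414847155
1 s4 228.6 237.28 mm 28.427947598253297
1 s6 228.6 237.4 mm 28.820960698689994
[[327.87862619 229.60741059]
 [326.96543814 238.77418201]]
```

The TCP height says 30.0 mm and the force matches, but the seal edge in the picture reads about 28.5 mm (±1.5). I'll push another half millimetre as a compromise.

```bash
python3 -m pendant '[[-1,0,0.25,0,-0.05,0,0]]'; python3 - <<'E'
from h import *
st()
F=[]
for i in range(8):
    cams.get_image("top");F.append(monitor.get_obs()["wrist_force"][2])
st();print(np.mean(F))
E
```

```text
clock: 9.0
tcp_pos: [0.532, 0.0921, 0.2097]
eef_rot: [-1.56, -0.009, -1.316]
wrist_force: [-7.1, -0.6, 19.2]
gripper_width: 0.004
t 9.0 tcp [0.532  0.0921 0.2097] app [0.0007 0.0027] F app [-7.   1.2 19.2] grip 0.004 q [ 0.07  0.05  1.4  -0.01  1.68 -0.18]
tool axes in app (cols x,y,z): [[0.004, 0.011, 1.0], [-1.0, -0.009, 0.004], [0.009, -1.0, 0.011]]
t 9.4 tcp [0.532  0.0921 0.2096] app [0.0007 0.0027] F app [-7.9  1.4 20.8] grip 0.001 q [ 0.07  0.05  1.4  -0.01  1.68 -0.18]
tool axes in app (cols x,y,z): [[0.004, 0.011, 1.0], [-1.0, -0.009, 0.004], [0.009, -1.0, 0.011]]
19.36042587231058
```

Steady at 0.2096 m with 19.4 N on average. Handing in.

```bash
python3 - <<'E'
from plant import order
print(order.sign_off())
E
```

```text
the job is handed in; nothing more can be done
None
```

I closed the vent valve first, then pushed the plunger down to about half volume. I handed the job in at 9.4 s with the shut fingers still pressing on the knob.

- **Vent lever:** I swung it round to its stop with the plunger still up. The force rose to 10–12 N at the stop. The pictures showed the lever square across the pipe to within about 1.5°.
- **Plunger:** the fingertips ended at 209.6 mm and held steady for 0.4 s, against a target of 210 mm. The average push was 19.4 N, close to the 19 N expected at half volume.
- **Check that disagreed:** the seal's edge in the last picture measured gave about 28.5 mm of travel, ±1.5 mm, when the fingertips said 30.0 mm. I pushed about 0.4 mm further as a compromise and did not measure the seal again. A looser image match on the knob rim also read short, but it was too poor to rely on.
- **Side force:** about 7 N sideways stayed on the tool at the end; nothing slipped.
- **Other things:** the tubes, beaker and stopwatch had not moved in the scene picture. I did not measure the spanner, but it looked unmoved.

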